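Mount the long thermocouple probe in the guide stand

ROBOT

A 7-joint arm with a two-finger parallel gripper is mounted at the origin on a cart in front of the work surface, level with it; the furniture and walls round the work are solid. World frame = base frame: x ahead of the robot, y to its left, z up, the work surface at z = 0. Lengths are in m, angles in degrees, forces in N, time in s.
With the tool pointing down it reaches from about 0.425 to 0.8 m from the base axis. Payload 8.3 kg.
Tool frame: the origin (TCP) lies on the centre line of the jaws, within the pads' length; the fingertips stand 11 mm ahead of it and the grasp point (between the pads) lies 8 mm behind it; y points along the fingers, x is the direction in which the jaws open and shut, and the axes are right-handed (so a half turn about y gives the same grasp; the last joint's range is limited). The gripper opens to 85 mm and grips with 20 to 120 N. Pads are 22 mm wide; open, the fingers measure 114 mm over their backs; the gripper's body (76 mm by 85 mm) begins 54 mm behind the grasp point. The pads swing forward as they close: fully open they stand 13 mm farther back than shut.
Start: joints at [71.396, 21.967, 0.94, 78.501, -0.361, 79.538, -2.664], TCP at [0.162, -0.604, 0.242] pointing down, gripper open.
Joint ranges: [-169.22, 169.22], [-14.56, 117.87], [-87.37, 89.26], [10.42, 133.3], [-82.24, 262.24], [0.94, 117.77], [-172.7, 172.7]. Speed limits (degrees/s): [136.94, 136.94, 172.46, 172.46, 180, 180, 180].

INTERFACE

Orientations are given as a 3x3 rotation matrix whose columns are the frame's x, y, z axes.
In Python, from plant import robot, capture, camera_model, finder gives the robot as it stands. The module is installed in compiled form; this text tells all that it offers.
- The arm moves only by the tool arm_command, never from a script. Its arguments are lists of equal length, an entry for each row: "travel": the shift along the tool's x, y, z in cm, a list of three; "rot": the turn, a rotation vector about the tool's x, y, z in degrees, a list of three; "claw": the closure, from 0 (fully open) to 1 (shut). A call has 1 to 5 rows; each row shifts and turns the pose as measured when the row begins, along the tool's axes as they then stand; what a row does not reach is not made up. A row lasts 1/12 s, in which the tool goes at most 41.7 mm and 7.16 degrees, less where a joint would pass 70% of its speed; a pose out of reach is approached as far as the arm can. A call with a gripper value outside its range is refused whole. The fingers move at their own pace and stop on an object; "force" is the grip in N (left out, the last holds). Time passes only in rows, so rows that do not move let the fingers close. It gives the time, the measured TCP pose, the force and the opening at its end, in the units of the state.
- robot.state(): the state, without advancing time (a new reading comes with each control period).
- capture(name): name is "side" or "top"; returns the picture (384x512x3 uint8, red, green, blue); there is no depth.
- camera_model(name): a dict with "fx", "fy", "cx", "cy" (pixels), "R" (3x3) and "t" (3): a world point X has camera coordinates R X + t. Camera axes: x right, y down, z forward; pixel columns grow to the right and rows downward; lengths in m; the calibration is good to about 2 mm. A picture is of the moment at which its call begins. camera_model takes no time and is no camera call.
- robot.sign_off(): hands the job in, once; it reports no verdict.
Trained networks look in the newest picture that a camera, given by its name, has taken for a name from the list of things; names that differ only in an ending like _2 or _b are one class to them, and where a whole thing is asked for, a point or a joint stands for the part that bears it (a point fixed in the world has none). Each returns a list of dicts, best first, with "conf" (0 to 1); they miss things now and then, are a little off and sometimes report something else, mostly with a low value. They report only what shows in the picture. A call takes as long as a camera call. They do not tell look-alikes from the thing itself.
- finder.find_in(query, camera): "position" ([column, row] in pixels, amid what is visible of it).
- finder.mark_of(query, camera): "position" ([column, row] in pixels: a listed point, or the origin of a listed thing).
The state is a dict: "time_s": time; "joint_positions": joint angles; "joint_vel": joint speeds; "joint_torque": joint torques, N m; "tcp_pos": TCP position; "orientation": TCP orientation; "ft_force": force on the tool from outside, world axes, zero at the start; "torque": the same for the moment, N m; "opening": finger opening in m.
Only numpy, scipy, OpenCV 4.12 (cv2) and the standard library are available. Lean on these libraries where they do the work, as an engineer would, in place of code of your own. Each camera call takes 0.05 s, during which the arm holds its last target.

TASK

Take the longer of the two thermocouple probes (the one that stands taller) out of the parking block and lower it upright into the guide stand, its white ceramic sheath going down through the hole in the upper plate and then the hole in the lower plate. Lower it in your grip, do not drop it: let go once its steel flange rests flat on the upper plate. Leave the short probe parked in the block.

Things in the scene. Friction and masses are not known exactly. Their poses are not given: they have to be found in the camera images.
- long_probe_grip (a point): Centre of the upright white plastic grip (28 mm diameter, 52 mm tall) of the LONG probe, loose (0.1 kg), in one of the block's two sockets. From below: white ceramic sheath 12 mm diameter, 85 mm long; steel flange 52 mm diameter, 6 mm thick; grip; 8 mm brass blades. Point on the axis, 34 mm above the flange's underside, 119 mm above the tip, 24 mm below the grip's top. z up along the probe.
- long_probe_tip (a point): Lower end of the long probe's white sheath, on its axis, 119 mm below the grip centre. z points up along the probe. It starts 8 mm above the worktop, 32 mm deep in its socket, so the probe must rise straight up by more than 32 mm to leave the block.
- short_probe_grip (a point): Centre of the white grip of the SHORT probe, which stays where it is: same as the long one, but with a 50 mm sheath, so its grip stands 35 mm lower. It starts in the other socket, 90 mm from the long probe. The fixed grey parking block is 50 x 150 x 40 mm, its long side roughly across the robot's view; which probe is in which socket varies.
- upper_hole (a point): Centre of the 30 mm hole in the upper plate of the guide stand, at its top face, 100 mm above the worktop. z up. The fixed stand is a dark foot 90 x 110 x 8 mm with two level aluminium plates 64 x 110 x 8 mm, one above the other on four rods; bolt heads rise 3 mm over the upper plate. When the flange rests on this plate, the probe's grip centre is 34 mm above this point.
- lower_hole (a point): Centre of the 30 mm hole in the stand's lower plate, at its top face, 45 mm above the worktop, 55 mm straight below the upper hole. z up. When the flange rests on the upper plate, the sheath's tip is 30 mm below this point and 7 mm above the foot.
Mind the look-alikes: they are no part of the job. Leave any blue look-alike of the part that bears long_probe_grip alone.

How it is judged (in metres and radians):
On the way:
1. the long probe, in the grip, is lowered through both holes until its flange is within 15 mm of the upper plate (z of long_probe_tip in the frame of lower_hole below -0.015 m and horizontal distance between long_probe_tip and lower_hole below 0.014 m and contact force between the fingers and long_probe above 0.5 N), for 0.05 s.
At the end, for the whole second after the job is handed in: The long probe stands upright (within about 8 degrees) and at rest in the guide stand, its sheath through both holes and its flange down on the upper plate (within 5 mm); the short probe is still in its socket (its grip moved less than 30 mm) (z of long_probe_tip in the frame of lower_hole below -0.025 m and z of long_probe_grip in the frame of upper_hole below 0.039 m and horizontal distance between long_probe_tip and lower_hole below 0.014 m and horizontal distance between long_probe_grip and upper_hole below 0.02 m and angle between long_probe_grip's own z axis and vertical below 0.15 rad and linear speed of long_probe below 0.02 m/s and distance of short_probe_grip from where it was at the start of the episode below 0.03 m); the robot touches nothing.
It fails at once if the short probe is pulled out of its socket or displaced by more than 40 mm (distance of short_probe_grip from where it was at the start of the episode above 0.04 m).
It also fails if it takes over 38 s, if anything falls off the work surface, if the arm or the gripper's body presses on something with over 40 N, if the wrist force passes 120 N, or if a joint passes its speed limit or range.

## Working session

There is one attempt and no reset: what is moved stays moved. The work goes in short steps, Python scripts to look and compute and a tool call to move; the robot and the scene stay as the last step left them, time stands still between calls to the robot, and variables do not carry over. Pictures are saved under pics/ and viewed, and the job is handed in when it is done.

Besides the shell and the picture viewer there is one more tool, called after ">>>" as name(argument=value, ...) on one line, values as JSON. arm_command: Moves the arm, as the interface text tells. Its arguments: {"type":"object","properties":{"travel":{"type":"array"},"rot":{"type":"array"},"claw":{"type":"array"},"force":{"type":"number"}},"required":["travel","rot","claw"]}

```bash
mkdir -p pics; cat > h.py <<'E'
import numpy as np, cv2
from plant import robot, capture, camera_model, finder
def save(n,f):
    im=capture(n); cv2.imwrite('pics/'+f,cv2.cvtColor(im,cv2.COLOR_RGB2BGR)); return im
def ray(n,p):
    m=camera_model(n);R=np.array(m['R']);t=np.array(m['t'])
    d=R.T@np.array([(p[0]-m['cx'])/m['fx'],(p[1]-m['cy'])/m['fy'],1.]);return -R.T@t,d/np.linalg.norm(d)
def atz(n,p,z):
    c,d=ray(n,p);return c+d*(z-c[2])/d[2]
def tri(p1,p2):
    c,d=ray('side',p1);e,f=ray('top',p2)
    A=np.array([d,-f]).T;s=np.linalg.lstsq(A,e-c,rcond=None)[0]
    a=c+s[0]*d;b=e+s[1]*f;return (a+b)/2,np.linalg.norm(a-b)
def proj(n,X):
    m=camera_model(n);q=np.array(m['R'])@np.array(X)+np.array(m['t']);return [m['fx']*q[0]/q[2]+m['cx'],m['fy']*q[1]/q[2]+m['cy']]
E
python3 - <<'E'
from h import *
np.set_printoptions(precision=4,suppress=True)
s=robot.state();print(s['time_s'],s['tcp_pos'],s['orientation'],s['opening'],s['ft_force'])
for c in('side','top'):
    save(c,c+'0.png')
    print(c,ray(c,[256,192]))
    for q in('long_probe_grip','short_probe_grip','upper_hole','lower_hole'):
        print(c,q,[(np.round(r['position'],1),round(r['conf'],2)) for r in finder.mark_of(q,c)])
print(robot.state()['time_s'])
E
```

```text
0.0 [ 0.1617 -0.6032  0.2413] [[ 0.2589 -0.0006  0.9659]
 [-0.9659  0.0019  0.2589]
 [-0.002  -1.     -0.0001]] 0.08528567781218906 [-0.6069  0.819  -0.1975]
side (array([0.7608, 0.4068, 1.1393]), array([-0.202 , -0.4457, -0.8721]))
side long_probe_grip [(array([213.6, 118.9]), 0.88), (array([301.5, 230.2]), 0.74), (array([331. , 210.6]), 0.69)]
side short_probe_grip [(array([322.9, 265.7]), 0.55)]
side upper_hole [(array([243.6, 250.4]), 0.77)]
side lower_hole [(array([240.5, 256.2]), 0.79)]
top (array([ 0.2533, -0.1072,  1.2133]), array([ 0.2296, -0.0136, -0.9732]))
top long_probe_grip [(array([359. , 190.9]), 0.89), (array([203. , 247.9]), 0.62), (array([198. , 206.3]), 0.56)]
top short_probe_grip [(array([162.7, 215.3]), 0.6)]
top upper_hole [(array([206.4, 155. ]), 0.7)]
top lower_hole [(array([209.2, 161.3]), 0.82)]
0.5
```

View pictures.

View pics/side0.png

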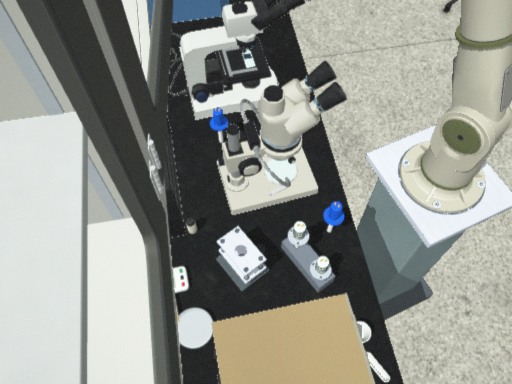

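View pics/top0.png

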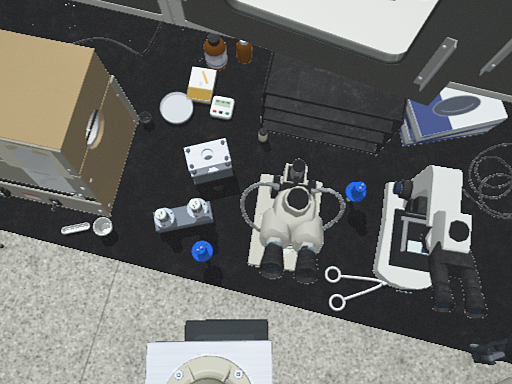

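```bash
python3 - <<'E'
from h import *
np.set_printoptions(precision=4,suppress=True)
S={'A':[213.6,118.9],'B':[301.5,230.2],'C':[331,210.6],'short':[322.9,265.7],'uh':[243.6,250.4],'lh':[240.5,256.2]}
T={'A':[359,190.9],'B':[203,247.9],'C':[198,206.3],'short':[162.7,215.3],'uh':[206.4,155],'lh':[209.2,161.3]}
for a in S:
  for b in T:
    p,e=tri(S[a],T[b])
    if e<.02: print(a,b,p,e)
print(atz('side',S['uh'],.1),atz('top',T['uh'],.1))
print(atz('side',S['lh'],.045),atz('top',T['lh'],.045))
for n in('side','top'):
    im=cv2.imread(f'pics/{n}0.png'); c=im[80:300,180:400] if n=='side' else im[110:290,130:390]
    cv2.imwrite(f'pics/{n}0z.png',cv2.resize(c,None,fx=3 if n=='top' else 2.7,fy=3 if n=='top' else 2.7,interpolation=cv2.INTER_CUBIC))
E
```

```text
A A [ 0.5228 -0.3907  0.0889] 0.0108447130963659
B C [0.4734 0.0238 0.1204] 0.008421556495915016
C B [0.376  0.0075 0.1094] 0.0023108427791067336
C short [0.432  0.0733 0.2697] 0.012739283594340749
short short [0.4595 0.1155 0.086 ] 0.005055556237421866
uh uh [0.6148 0.0053 0.0975] 0.003599696620009951
uh lh [ 0.6086 -0.0021  0.0713] 0.0036280099389862023
lh uh [0.6236 0.0071 0.0728] 0.0016132447539668998
lh lh [ 0.6175 -0.0004  0.0454] 0.0058295604879152535
[0.6139 0.0076 0.1   ] [0.6154 0.0039 0.1   ]
[ 0.6195 -0.0027  0.045 ] [0.6154 0.0016 0.045 ]
```

View crops.

View pics/side0z.png

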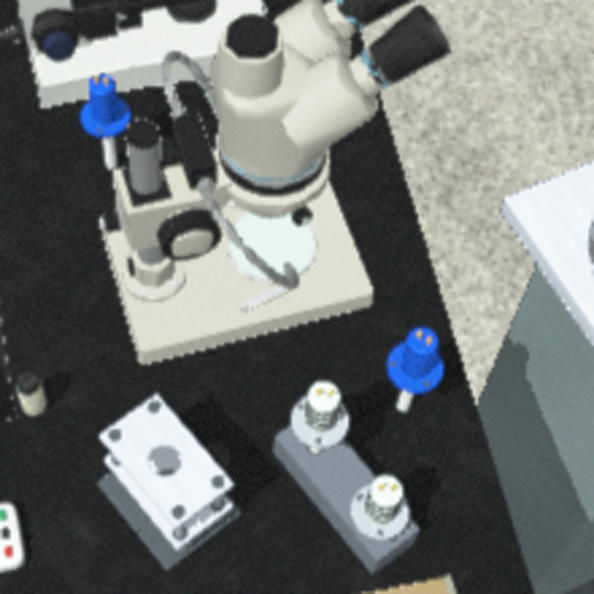

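View pics/top0z.png

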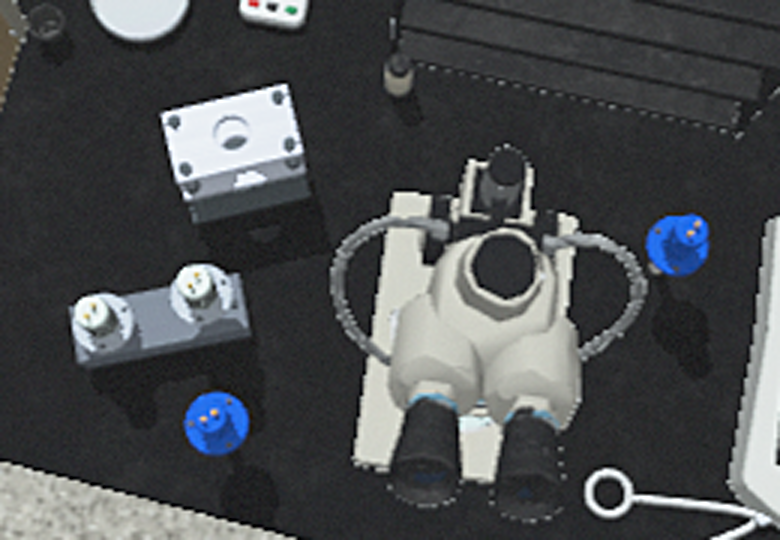

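```bash
python3 - <<'E'
from h import *
from scipy.optimize import least_squares
np.set_printoptions(precision=4,suppress=True)
# microscope: eyepiece tips (scope1), trinocular top
for a,b in (([318,72],[310,262]),([331,97],[272,262]),([318,72],[272,262]),([331,97],[310,262]),([272,93],[299,198]),([290,5],[440,290]),([240,5],[459,233])):print('scope',tri(a,b))
def fit(obs,z):
    f=lambda v:np.concatenate([np.array(proj(n,[v[0],v[1],z]))-p for n,p in obs])
    r=least_squares(f,[.5,0]);return r.x,r.fun
print('long',fit([('side',[301.5,230.2]),('top',[198,206.3])],.127))
print('short',fit([('side',[322.9,265.7]),('top',[162.7,215.3])],.092))
print('uh',fit([('side',[243.6,250.4]),('top',[206.4,155])],.1))
print('uh crop',fit([('side',[240.7,250.4]),('top',[207,154])],.1))
print('lh',fit([('side',[240.5,256.2]),('top',[209.2,161.3])],.045))
E
```

```text
scope (array([ 0.3196, -0.2198,  0.3497]), np.float64(9.732603134210569e-05))
scope (array([ 0.3224, -0.1493,  0.3393]), np.float64(0.003011060675740884))
scope (array([ 0.3338, -0.1601,  0.4041]), np.float64(0.04581165417626923))
scope (array([ 0.3078, -0.2097,  0.2842]), np.float64(0.04982582440786996))
scope (array([ 0.4431, -0.203 ,  0.3558]), np.float64(0.0009930068694421808))
scope (array([ 0.2643, -0.4678,  0.3316]), np.float64(0.002154544914613503))
scope (array([ 0.3767, -0.5217,  0.3284]), np.float64(0.005731097909032621))
long (array([0.4736, 0.0247]), array([-1.3492, -1.45  , -1.8695,  0.6363]))
short (array([0.4597, 0.1159]), array([-0.7352, -1.0577, -1.3447,  0.1895]))
uh (array([0.6146, 0.0058]), array([-0.5531, -0.5498, -0.745 ,  0.3165]))
uh crop (array([0.6193, 0.0035]), array([ 0.1606, -0.5663, -0.4521, -0.4276]))
lh (array([ 0.6177, -0.0006]), array([ 0.9931,  0.4244,  0.8227, -0.8281]))
```

```bash
cat > ov.py <<'E'
from h import *
import sys
def circ(im,n,c,z,r,sc,x0,y0,col):
    th=np.linspace(0,2*np.pi,60)
    P=[proj(n,[c[0]+r*np.cos(t),c[1]+r*np.sin(t),z]) for t in th]
    P=((np.array(P)+.5-[x0,y0])*sc*16).astype(np.int32)
    cv2.polylines(im,[P],True,col,1,cv2.LINE_AA,4)
def overlay(n,pic,out,items,box,sc):
    x0,y0,x1,y1=box
    im=cv2.resize(cv2.imread(pic)[y0:y1,x0:x1],None,fx=sc,fy=sc,interpolation=cv2.INTER_CUBIC)
    for c,z,r,col in items: circ(im,n,c,z,r,sc,x0,y0,col)
    return im
E
python3 - <<'E'
from ov import *
L=[.4705,.0225];U=[.6147,.0055];
from scipy.optimize import least_squares
def fit(obs,z):
    f=lambda v:np.concatenate([np.array(proj(n,[v[0],v[1],z]))-p for n,p in obs])
    return least_squares(f,[.5,0]).x
L=fit([('side',[301.5,230.2]),('top',[198,206.3])],.127)
S=fit([('side',[322.9,265.7]),('top',[162.7,215.3])],.092)
U=fit([('side',[240.7,250.4]),('top',[207,154])],.1)
g=(0,0,255);items=[(L,.151,.014,g),(L,.099,.026,g),(L,.093,.026,g),(S,.116,.014,(0,160,0)),(S,.064,.026,(0,160,0)),(S,.058,.026,(0,160,0)),(U,.1,.015,g),(U,.045,.015,(255,0,0))]
a=overlay('side','pics/side0.png','',items,(215,210,345,300),6)
b=overlay('top','pics/top0.png','',items,(145,130,245,235),5.7)
cv2.imwrite('pics/ovs.png',a);cv2.imwrite('pics/ovt.png',b)
E
```

```text
(no output)
```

View pics/ovs.png

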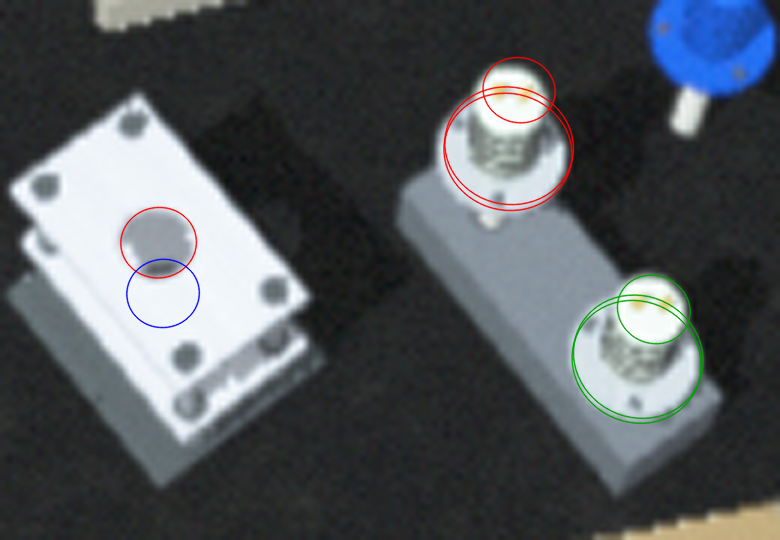

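View pics/ovt.png

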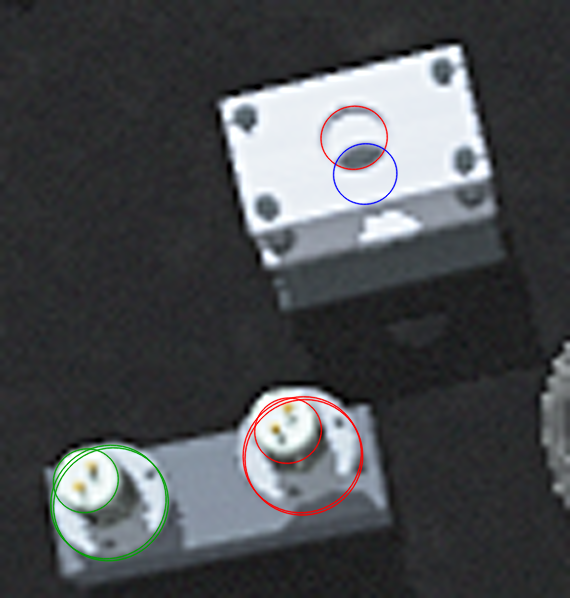

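```bash
python3 - <<'E'
from ov import *
from scipy.optimize import least_squares
np.set_printoptions(precision=4,suppress=True)
L0=[.4736,.0247]
sh={('side',.096):[-5/6,3/6],('top',.096):[-6.5/5.7,-7.5/5.7],('side',.151):[-8.5/6,.5/6],('top',.151):[-1/5.7,0]}
f=lambda v:np.concatenate([np.array(proj(n,[v[0],v[1],z]))-proj(n,[*L0,z])-s for (n,z),s in sh.items()])
r=least_squares(f,L0);print(r.x,r.fun)
L=r.x;S=[.4597,.1159];U=[.6193,.0035]
g=(0,0,255);items=[(L,.151,.014,g),(L,.099,.026,g),(L,.093,.026,g),(U,.1,.015,g)]
a=overlay('side','pics/side0.png','',items,(270,210,345,290),7)
b=overlay('top','pics/top0.png','',items,(170,180,245,240),7)
h=max(a.shape[0],b.shape[0]);a=cv2.copyMakeBorder(a,0,h-a.shape[0],0,0,0);b=cv2.copyMakeBorder(b,0,h-b.shape[0],0,0,0)
o=np.hstack([a,b]);o=cv2.resize(o,(800,int(h*800/o.shape[1])));cv2.imwrite('pics/ov2.png',o)
E
```

```text
[0.4759 0.0253] [ 0.1201  0.0576  0.9256  0.4385  0.6733  0.4922 -0.0486 -0.9185]
```

View pics/ov2.png

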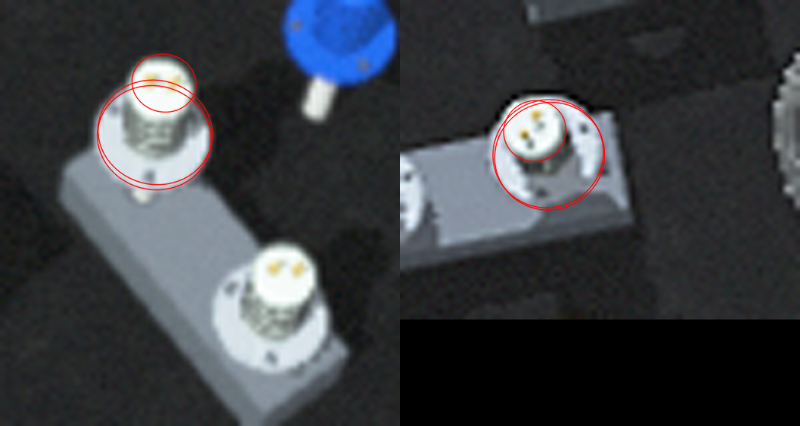

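>>> arm_command(travel=[[0,-4,0],[0,-4,0],[0,-4,0],[0,-4,0],[0,-4,0]], rot=[[0,0,0],[0,0,0],[0,0,0],[0,0,0],[0,0,0]], claw=[0,0,0,0,0])

```text
time_s: 0.92
tcp_pos: [0.1607, -0.5999, 0.4365]
orientation: [[0.259, -0.007, 0.966], [-0.966, 0.023, 0.259], [-0.025, -1.0, -0.001]]
ft_force: [-0.0, -1.3, 0.7]
opening: 0.0852
```

```bash
cat > plan.py <<'E'
from h import *
from scipy.spatial.transform import Rotation as Ro
def plan(wps,yaw,n,claw=0):
    """wps list of (pos); yaw final world angle of tool x deg; n rows per leg"""
    s=robot.state();p=np.array(s['tcp_pos']);R=np.array(s['orientation'])
    a=np.radians(yaw);x=np.array([np.cos(a),np.sin(a),0]);y=np.array([0,0,-1.]);G=np.array([x,y,np.cross(x,y)]).T
    N=sum(n);i=0;rv=Ro.from_matrix(R.T@G).as_rotvec()
    print('t',s['time_s'],'p',np.round(p,4),'rot total',np.round(np.degrees(rv),2),'op',round(s['opening'],4),'f',np.round(s['ft_force'],1))
    T=[];Q=[];R0=R;p0=p
    for w,k in zip(wps,n):
        w=np.array(w);d=(w-p0)/k
        for _ in range(k):
            T.append([round(float(v),2)+0 for v in R.T@d*100]);Q.append([round(float(v),2)+0 for v in np.degrees(rv)/N])
            i+=1;R=R0@Ro.from_rotvec(rv*i/N).as_matrix()
        p0=w
    for j in range(0,N,5): print('travel',T[j:j+5]);print('rot',Q[j:j+5])
E
python3 -c "
from plan import *
plan([[.38,-.34,.43],[.476,.025,.40]],10,[10,12])"
```

```text
t 0.9167 p [ 0.1607 -0.5999  0.4365] rot total [ -0.99 -84.99  -1.19] op 0.0852 f [-0.  -1.3  0.7]
travel [[-1.94, 0.11, 2.79], [-1.75, 0.11, 2.92], [-1.55, 0.1, 3.03], [-1.34, 0.1, 3.12], [-1.13, 0.09, 3.21]]
rot [[-0.05, -3.86, -0.05], [-0.05, -3.86, -0.05], [-0.05, -3.86, -0.05], [-0.05, -3.86, -0.05], [-0.05, -3.86, -0.05]]
travel [[-0.91, 0.09, 3.28], [-0.69, 0.09, 3.33], [-0.46, 0.08, 3.37], [-0.23, 0.08, 3.39], [0.0, 0.08, 3.4]]
rot [[-0.05, -3.86, -0.05], [-0.05, -3.86, -0.05], [-0.05, -3.86, -0.05], [-0.05, -3.86, -0.05], [-0.05, -3.86, -0.05]]
travel [[-1.16, 0.28, 2.92], [-0.96, 0.27, 2.99], [-0.75, 0.27, 3.05], [-0.55, 0.27, 3.1], [-0.34, 0.27, 3.13]]
rot [[-0.05, -3.86, -0.05], [-0.05, -3.86, -0.05], [-0.05, -3.86, -0.05], [-0.05, -3.86, -0.05], [-0.05, -3.86, -0.05]]
travel [[-0.12, 0.26, 3.14], [0.09, 0.26, 3.14], [0.3, 0.26, 3.13], [0.51, 0.26, 3.1], [0.72, 0.25, 3.06]]
rot [[-0.05, -3.86, -0.05], [-0.05, -3.86, -0.05], [-0.05, -3.86, -0.05], [-0.05, -3.86, -0.05], [-0.05, -3.86, -0.05]]
travel [[0.92, 0.25, 3.01], [1.12, 0.25, 2.94]]
rot [[-0.05, -3.86, -0.05], [-0.05, -3.86, -0.05]]
```

>>> arm_command(travel=[[-1.9,0,2.8],[-1.7,0,2.9],[-1.5,0,3.0],[-1.3,0,3.1],[-1.1,0,3.2]], rot=[[-0.2,-3.9,-0.2],[-0.2,-3.9,-0.2],[-0.2,-3.9,-0.2],[-0.2,-3.9,-0.2],[-0.2,-3.9,-0.2]], claw=[0,0,0,0,0])

```text
time_s: 1.33
tcp_pos: [0.2684, -0.4789, 0.4493]
orientation: [[0.563, -0.011, 0.827], [-0.827, -0.027, 0.562], [0.016, -1.0, -0.024]]
ft_force: [-0.1, -0.4, 0.6]
opening: 0.0851
```

>>> arm_command(travel=[[-0.9,0,3.3],[-0.7,0,3.3],[-0.5,0,3.4],[-0.2,0,3.4],[0,0,3.4]], rot=[[0,-3.9,0],[0,-3.9,0],[0,-3.9,0],[0,-3.9,0],[0,-3.9,0]], claw=[0,0,0,0,0])

```text
time_s: 1.75
tcp_pos: [0.3813, -0.3403, 0.4462]
orientation: [[0.816, -0.009, 0.578], [-0.578, -0.031, 0.816], [0.011, -0.999, -0.031]]
ft_force: [0.1, -0.4, -0.2]
opening: 0.0856
```

```bash
python3 -c "
from plan import *
plan([[.476,.025,.40]],10,[12])"
```

```text
t 1.75 p [ 0.3813 -0.3403  0.4462] rot total [  1.91 -45.29  -0.09] op 0.0856 f [ 0.1 -0.4 -0.2]
travel [[-1.12, 0.28, 2.95], [-0.92, 0.29, 3.02], [-0.72, 0.3, 3.07], [-0.52, 0.31, 3.11], [-0.31, 0.32, 3.14]]
rot [[0.16, -3.77, -0.01], [0.16, -3.77, -0.01], [0.16, -3.77, -0.01], [0.16, -3.77, -0.01], [0.16, -3.77, -0.01]]
travel [[-0.11, 0.33, 3.15], [0.1, 0.33, 3.15], [0.31, 0.34, 3.13], [0.51, 0.35, 3.11], [0.72, 0.36, 3.06]]
rot [[0.16, -3.77, -0.01], [0.16, -3.77, -0.01], [0.16, -3.77, -0.01], [0.16, -3.77, -0.01], [0.16, -3.77, -0.01]]
travel [[0.92, 0.37, 3.01], [1.11, 0.38, 2.94]]
rot [[0.16, -3.77, -0.01], [0.16, -3.77, -0.01]]
```

>>> arm_command(travel=[[-1.1,0,3.0],[-0.9,0,3.0],[-0.7,0.2,3.1],[-0.5,0.2,3.1],[-0.3,0.2,3.1]], rot=[[0.2,-3.8,0],[0.2,-3.8,0],[0.2,-3.8,0],[0.2,-3.8,0],[0.2,-3.8,0]], claw=[0,0,0,0,0])

```text
time_s: 2.17
tcp_pos: [0.424, -0.1787, 0.4356]
orientation: [[0.966, 0.0, 0.26], [-0.26, -0.015, 0.966], [0.004, -1.0, -0.015]]
ft_force: [1.2, 0.3, -1.1]
opening: 0.0852
```

>>> arm_command(travel=[[-0.1,0.2,3.1],[0.1,0.2,3.1],[0.3,0.3,3.1],[0.5,0.5,3.1],[0.7,0.8,3.1]], rot=[[0.2,-3.8,0],[0.2,-3.8,0],[0.2,-3.8,0],[0.2,-3.8,0],[0.2,-3.8,0]], claw=[0,0,0,0,0])

```text
time_s: 2.58
tcp_pos: [0.4583, -0.0179, 0.4159]
orientation: [[0.996, 0.007, -0.085], [0.085, -0.0, 0.996], [0.007, -1.0, -0.001]]
ft_force: [0.7, -0.4, 0.7]
opening: 0.0857
```

```bash
python3 -c "
from plan import *
plan([[.476,.025,.25]],10,[5])"
```

```text
t 2.5833 p [ 0.4583 -0.0179  0.4159] rot total [ 0.06 -5.1   0.38] op 0.0857 f [ 0.7 -0.4  0.7]
travel [[0.4, 3.32, 0.83], [0.42, 3.32, 0.82], [0.44, 3.32, 0.81], [0.46, 3.32, 0.8], [0.48, 3.32, 0.79]]
rot [[0.01, -1.02, 0.08], [0.01, -1.02, 0.08], [0.01, -1.02, 0.08], [0.01, -1.02, 0.08], [0.01, -1.02, 0.08]]
```

>>> arm_command(travel=[[0.4,2.5,0.9],[0.4,3.5,0.9],[0.4,3.5,0.8],[0.5,3.5,0.8],[0.5,3.0,0.8]], rot=[[0,-1,0.1],[0,-1,0.1],[0,-1,0.1],[0,-1,0.1],[0,-1,0.1]], claw=[0,0,0,0,0])

```text
time_s: 3.0
tcp_pos: [0.4791, 0.0377, 0.2578]
orientation: [[0.981, 0.015, -0.192], [0.192, -0.002, 0.981], [0.015, -1.0, -0.005]]
ft_force: [-0.1, -0.0, -0.4]
opening: 0.0852
```

```bash
python3 -c "
from plan import *
save('side','side1.png');save('top','top1.png')
for c in ('side','top'):
  for q in ('long_probe_grip','upper_hole'): print(c,q,[(np.round(r['position'],1),round(r['conf'],2)) for r in finder.mark_of(q,c)])
print(proj('side',[.476,.025,.127]),proj('top',[.476,.025,.127]))
plan([[.476,.025,.119]],10,[4])
a=cv2.imread('pics/side1.png');b=cv2.imread('pics/top1.png')
cv2.imwrite('pics/m1.png',np.hstack([cv2.resize(a[130:330,210:410],(400,400)),cv2.resize(b[110:310,100:300],(400,400))]))"
```

```text
side long_probe_grip [(array([332.9, 206.8]), 0.9), (array([216.3, 119.4]), 0.73)]
side upper_hole [(array([244. , 251.6]), 0.74)]
top long_probe_grip [(array([194.2, 206.2]), 0.75), (array([359.1, 193. ]), 0.62), (array([202.9, 249.4]), 0.61)]
top upper_hole [(array([206.1, 154.6]), 0.61)]
[np.float64(299.30257826649154), np.float64(229.25844309114228)] [np.float64(196.0163319345464), np.float64(205.96191451691226)]
t 3.3 p [0.4805 0.0364 0.262 ] rot total [0.31 0.91 1.01] op 0.0856 f [ 0.1 -0.3  0.1]
travel [[-0.23, 3.57, -0.24], [-0.21, 3.57, -0.24], [-0.19, 3.57, -0.25], [-0.18, 3.57, -0.26]]
rot [[0.08, 0.23, 0.25], [0.08, 0.23, 0.25], [0.08, 0.23, 0.25], [0.08, 0.23, 0.25]]
```

View pics/m1.png

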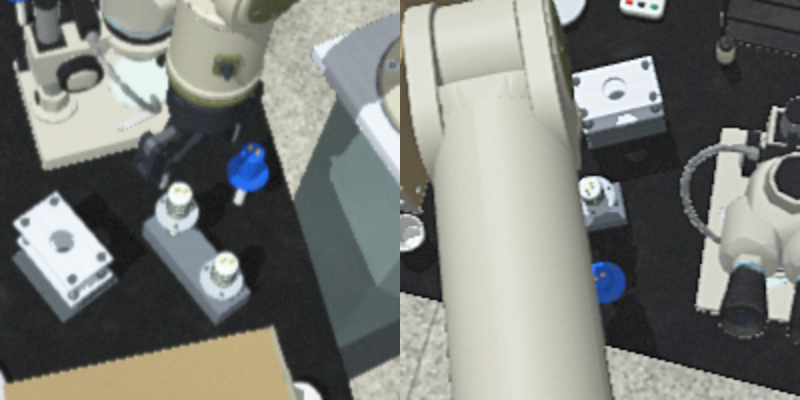

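>>> arm_command(travel=[[-0.3,2.0,-0.4],[-0.3,2.0,-0.4],[-0.3,1.5,-0.4]], rot=[[0.1,0.3,0.4],[0.1,0.3,0.4],[0.1,0.3,0.3]], claw=[0,0,0])

```text
time_s: 3.55
tcp_pos: [0.4807, 0.0218, 0.2163]
orientation: [[0.985, 0.017, -0.17], [0.17, -0.002, 0.985], [0.016, -1.0, -0.005]]
ft_force: [0.2, 0.1, 0.2]
opening: 0.0855
```

```bash
python3 -c "
from plan import *
plan([[.476,.025,.121]],10,[5])"
```

```text
t 3.55 p [0.4807 0.0218 0.2163] rot total [ 0.26 -0.21  0.93] op 0.0855 f [0.2 0.1 0.2]
travel [[-0.11, 1.9, 0.09], [-0.11, 1.9, 0.09], [-0.1, 1.9, 0.08], [-0.1, 1.9, 0.08], [-0.09, 1.91, 0.08]]
rot [[0.05, -0.04, 0.19], [0.05, -0.04, 0.19], [0.05, -0.04, 0.19], [0.05, -0.04, 0.19], [0.05, -0.04, 0.19]]
```

>>> arm_command(travel=[[-0.3,1.0,0.2],[-0.3,1.5,0.1],[-0.3,2.0,0.1],[-0.2,2.0,0.1]], rot=[[0.2,0,0.8],[0.2,0,0.8],[0.2,0,0.8],[0.2,0,0.8]], claw=[0,0,0,0])

```text
time_s: 3.88
tcp_pos: [0.4731, 0.022, 0.156]
orientation: [[0.986, -0.03, -0.162], [0.162, 0.001, 0.987], [-0.03, -1.0, 0.005]]
ft_force: [-0.2, -1.3, -0.1]
opening: 0.0857
```

```bash
python3 -c "
from plan import *
plan([[.476,.025,.121]],10,[5])"
```

```text
t 3.8833 p [0.4731 0.022  0.156 ] rot total [-0.32 -0.66 -1.69] op 0.0857 f [-0.2 -1.3 -0.1]
travel [[0.09, 0.7, 0.05], [0.08, 0.7, 0.05], [0.08, 0.7, 0.05], [0.08, 0.7, 0.05], [0.07, 0.7, 0.05]]
rot [[-0.06, -0.13, -0.34], [-0.06, -0.13, -0.34], [-0.06, -0.13, -0.34], [-0.06, -0.13, -0.34], [-0.06, -0.13, -0.34]]
```

>>> arm_command(travel=[[0.1,0.9,0.1],[0.1,0.9,0.1],[0.1,0.8,0.1],[0,0.7,0.1],[0,0,0]], rot=[[0,0,-0.5],[0,0,-0.5],[0,0,-0.4],[0,0,-0.3],[0,0,0]], claw=[0,0,0,0,0])

```text
time_s: 4.3
tcp_pos: [0.4753, 0.0266, 0.12]
orientation: [[0.987, -0.003, -0.16], [0.16, 0.007, 0.987], [-0.002, -1.0, 0.007]]
ft_force: [-0.2, -0.2, -0.3]
opening: 0.0852
```

```bash
python3 -c "
from plan import *
save('side','side2.png')
plan([[.476,.025,.121]],10,[2])
a=cv2.imread('pics/side2.png');cv2.imwrite('pics/s2z.png',cv2.resize(a[170:300,240:370],(600,600),interpolation=2))"
```

```text
t 4.35 p [0.4757 0.0266 0.1207] rot total [-0.39 -0.79 -0.07] op 0.0856 f [0.1 0.5 0.3]
travel [[0.0, -0.02, -0.08], [0.0, -0.02, -0.08]]
rot [[-0.19, -0.39, -0.04], [-0.19, -0.39, -0.04]]
```

View pics/s2z.png

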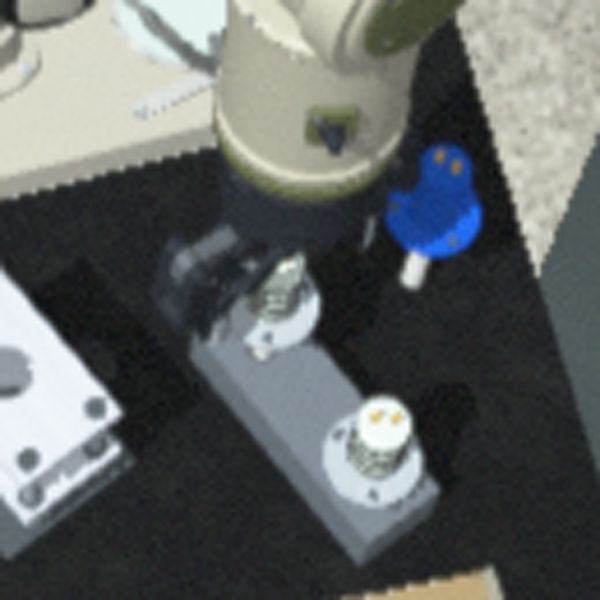

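>>> arm_command(travel=[[0,0,0],[0,0,0],[0,0,0],[0,0,0],[0,0,0]], rot=[[0,0,0],[0,0,0],[0,0,0],[0,0,0],[0,0,0]], claw=[0.5,1,1,1,1], force=50)

```text
time_s: 4.77
tcp_pos: [0.4778, 0.0266, 0.1236]
orientation: [[0.987, 0.002, -0.159], [0.159, 0.006, 0.987], [0.002, -1.0, 0.006]]
ft_force: [1.3, 0.0, 1.8]
opening: 0.027
```

>>> arm_command(travel=[[0,0,0],[0,0,0],[0,0,0],[0,0,0],[0,0,0]], rot=[[0,0,0],[0,0,0],[0,0,0],[0,0,0],[0,0,0]], claw=[1,1,1,1,1])

```text
time_s: 5.18
tcp_pos: [0.4778, 0.0264, 0.1238]
orientation: [[0.987, 0.002, -0.159], [0.159, 0.006, 0.987], [0.003, -1.0, 0.005]]
ft_force: [0.4, 0.4, 0.2]
opening: 0.0269
```

>>> arm_command(travel=[[0,-1,0],[0,-1.5,0],[0,-2.0,0],[0,-2.5,0],[0,-2.5,0]], rot=[[0,0,0],[0,0,0],[0,0,0],[0,0,0],[0,0,0]], claw=[1,1,1,1,1])

```text
time_s: 5.6
tcp_pos: [0.4749, 0.0261, 0.2194]
orientation: [[0.987, -0.007, -0.161], [0.161, 0.008, 0.987], [-0.005, -1.0, 0.009]]
ft_force: [-0.5, 0.3, -1.1]
opening: 0.0273
```

```bash
python3 -c "
from plan import *
save('side','side3.png')
for q in ('long_probe_grip','long_probe_tip','short_probe_grip'): print(q,[(np.round(r['position'],1),round(r['conf'],2)) for r in finder.mark_of(q,'side')])
plan([[.478,.026,.25],[.6193,.0035,.25]],10,[2,8])
a=cv2.imread('pics/side3.png');cv2.imwrite('pics/s3z.png',cv2.resize(a[160:300,230:370],(600,600),interpolation=2))"
```

```text
long_probe_grip [(array([334.1, 210.4]), 0.91), (array([214.4, 117.7]), 0.73), (array([305.1, 210. ]), 0.7)]
long_probe_tip [(array([222.1, 138.4]), 0.93), (array([325. , 229.1]), 0.8)]
short_probe_grip [(array([323.3, 265.8]), 0.67)]
t 5.8 p [0.4758 0.026  0.219 ] rot total [-0.46 -0.78 -0.15] op 0.0268 f [ 0.  -0.2 -0.5]
travel [[0.1, -1.55, 0.0], [0.1, -1.55, -0.01], [1.7, -0.01, -0.57], [1.7, -0.01, -0.57], [1.7, -0.01, -0.57]]
rot [[-0.05, -0.08, -0.01], [-0.05, -0.08, -0.01], [-0.05, -0.08, -0.01], [-0.05, -0.08, -0.01], [-0.05, -0.08, -0.01]]
travel [[1.69, 0.0, -0.57], [1.69, 0.0, -0.57], [1.69, 0.0, -0.58], [1.69, 0.0, -0.58], [1.69, 0.0, -0.58]]
rot [[-0.05, -0.08, -0.01], [-0.05, -0.08, -0.01], [-0.05, -0.08, -0.01], [-0.05, -0.08, -0.01], [-0.05, -0.08, -0.01]]
```

View pics/s3z.png

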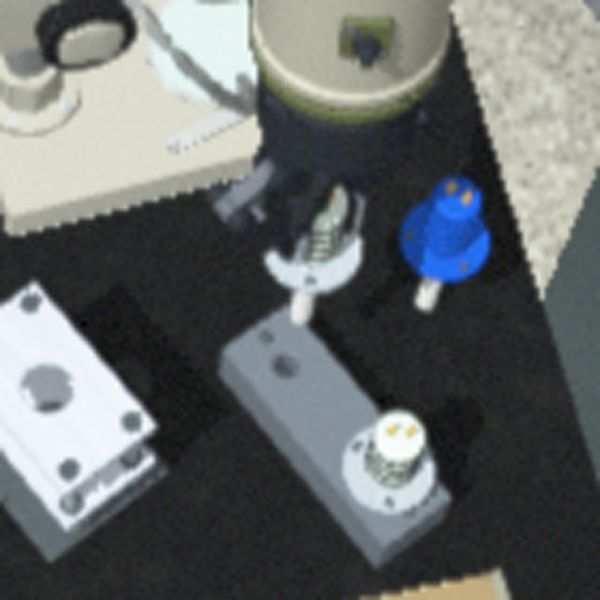

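>>> arm_command(travel=[[0.2,-2,0],[0.2,-2,-0.1],[1.7,0,-0.6],[1.7,0,-0.6],[1.7,0,-0.6]], rot=[[0,0,0],[0,0,0],[0,0,0],[0,0,0],[0,0,0]], claw=[1,1,1,1,1])

```text
time_s: 6.22
tcp_pos: [0.5296, 0.0159, 0.2563]
orientation: [[0.987, -0.013, -0.162], [0.162, 0.005, 0.987], [-0.012, -1.0, 0.007]]
ft_force: [0.1, -0.3, -1.2]
opening: 0.0266
```

>>> arm_command(travel=[[1.7,0,-0.6],[1.7,0,-0.6],[1.7,0,-0.6],[1.5,0,-0.5],[1.2,0,-0.4]], rot=[[0,0,0],[0,0,0],[0,0,0],[0,0,0],[0,0,0]], claw=[1,1,1,1,1])

```text
time_s: 6.63
tcp_pos: [0.6124, 0.0002, 0.2479]
orientation: [[0.987, -0.024, -0.161], [0.162, 0.005, 0.987], [-0.023, -1.0, 0.009]]
ft_force: [0.6, -0.4, -0.8]
opening: 0.0267
```

```bash
python3 -c "
from plan import *
plan([[.6193,.0035,.25]],10,[3])"
```

```text
t 6.6333 p [6.124e-01 2.000e-04 2.479e-01] rot total [-0.52 -0.7  -1.33] op 0.0267 f [ 0.6 -0.4 -0.8]
travel [[0.24, -0.07, 0.07], [0.24, -0.07, 0.07], [0.24, -0.07, 0.07]]
rot [[-0.17, -0.23, -0.44], [-0.17, -0.23, -0.44], [-0.17, -0.23, -0.44]]
```

>>> arm_command(travel=[[0.2,-0.1,0.1],[0.2,0,0.1],[0.2,0,0.1],[0,0,0],[0,0,0]], rot=[[-0.2,0,-0.4],[-0.2,0,-0.4],[-0.2,0,-0.4],[0,0,0],[0,0,0]], claw=[1,1,1,1,1])

```text
time_s: 7.05
tcp_pos: [0.6166, 0.0046, 0.2432]
orientation: [[0.987, -0.009, -0.162], [0.162, -0.001, 0.987], [-0.009, -1.0, 0.0]]
ft_force: [0.2, -0.5, -0.9]
opening: 0.0269
```

```bash
python3 - <<'E'
from plan import *
from ov import *
save('side','side4.png');save('top','top4.png')
for c in ('side','top'):
  for q in ('long_probe_tip','long_probe_grip'): print(c,q,[(np.round(r['position'],1),round(r['conf'],2)) for r in finder.mark_of(q,c)])
plan([[.6193,.0035,.25]],10,[3])
s=robot.state();p=np.array(s['tcp_pos']);yv=np.array(s['orientation'])[:,1]
tip=p+yv*.116;print('tip',tip,proj('side',tip),proj('top',tip))
g=(0,0,255);U=[.6193,.0035];fl=p+yv*.028
it=[(U,.1,.015,g),(tip,tip[2],.006,(0,255,0)),(fl,fl[2],.026,(255,0,0)),(p+yv*.034,p[2]-.034,.026,(255,0,0))]
a=overlay('side','pics/side4.png','',it,(200,180,300,300),5);b=overlay('top','pics/top4.png','',it,(160,110,220,230),5)
cv2.imwrite('pics/m4.png',cv2.resize(np.hstack([a,b]),(800,600)))
E
```

```text
side long_probe_tip [(array([325.2, 231.3]), 0.81), (array([243., 244.]), 0.65)]
side long_probe_grip [(array([333.1, 210.7]), 0.8), (array([243.2, 222.2]), 0.52)]
top long_probe_tip [(array([346.3, 203. ]), 0.76)]
top long_probe_grip [(array([358.9, 188.9]), 0.73)]
t 7.35 p [0.6172 0.0041 0.2436] rot total [-0.01 -0.7  -0.49] op 0.0269 f [-0.8  0.2 -1.3]
travel [[0.06, -0.22, -0.03], [0.06, -0.22, -0.03], [0.06, -0.22, -0.03]]
rot [[0.0, -0.23, -0.16], [0.0, -0.23, -0.16], [0.0, -0.23, -0.16]]
tip [0.61625896 0.00398387 0.12755915] [np.float64(241.7182299329306), np.float64(244.97159579808934)] [np.float64(205.3102754832991), np.float64(151.2910584795323)]
```

View pics/m4.png

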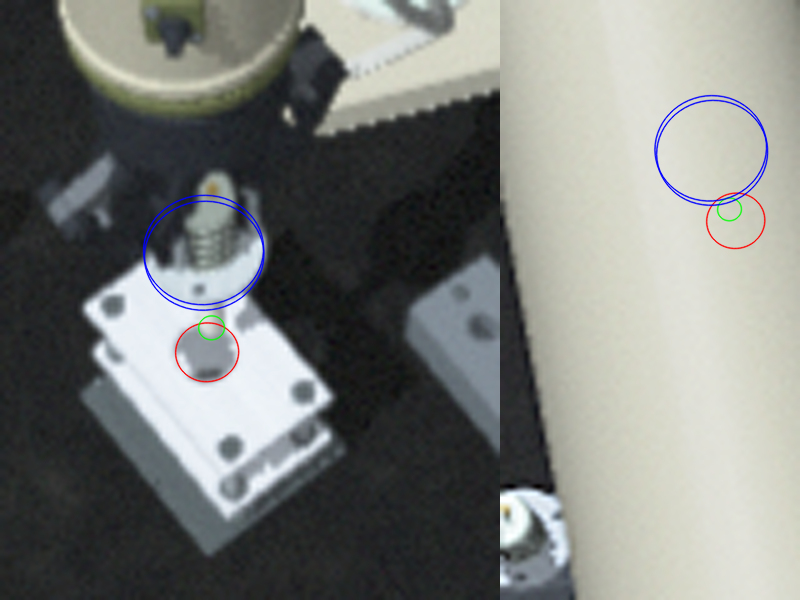

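>>> arm_command(travel=[[0.3,0.5,0],[0.1,0.7,0],[0.1,0.8,0],[0,0.8,0],[0,0.3,0]], rot=[[0,0,-0.3],[0,0,-0.2],[0,0,0],[0,0,0],[0,0,0]], claw=[1,1,1,1,1])

```text
time_s: 7.77
tcp_pos: [0.6229, 0.0047, 0.2102]
orientation: [[0.987, 0.003, -0.161], [0.161, 0.0, 0.987], [0.003, -1.0, -0.0]]
ft_force: [-0.6, 0.3, -1.5]
opening: 0.0264
```

```bash
cat > look.py <<'E'
from plan import *
from ov import *
def look(k,mark=True):
    save('side',f'side{k}.png')
    plan([[.6193,.0035,.131]],10,[5])
    s=robot.state();p=np.array(s['tcp_pos']);yv=np.array(s['orientation'])[:,1]
    tip=p+yv*.116;print('tip',tip)
    g=(0,0,255);U=[.6193,.0035];fl=p+yv*.031
    it=[(U,.1,.015,g),(tip,tip[2],.006,(0,255,0)),(fl,fl[2],.026,(255,0,0))]
    a=overlay('side',f'pics/side{k}.png','',it,(200,190,290,290),6);b=overlay('side',f'pics/side{k}.png','',[],(225,225,262,275),12)
    b=cv2.resize(b,(int(b.shape[1]*600/b.shape[0]),600));a=a[:600]
    o=np.hstack([a,b]);o=cv2.resize(o,(800,int(600*800/o.shape[1])));cv2.imwrite(f'pics/m{k}.png',o)
E
python3 -c "
from look import *
look(5)"
```

```text
t 7.8167 p [0.6227 0.0046 0.2098] rot total [ 0.01 -0.74  0.11] op 0.0267 f [-0.7 -0.7 -1. ]
travel [[-0.07, 1.58, -0.01], [-0.07, 1.58, -0.01], [-0.07, 1.58, -0.01], [-0.07, 1.58, -0.01], [-0.07, 1.58, -0.01]]
rot [[0.0, -0.15, 0.02], [0.0, -0.15, 0.02], [0.0, -0.15, 0.02], [0.0, -0.15, 0.02], [0.0, -0.15, 0.02]]
tip [0.62293705 0.00466152 0.09382357]
```

View pics/m5.png

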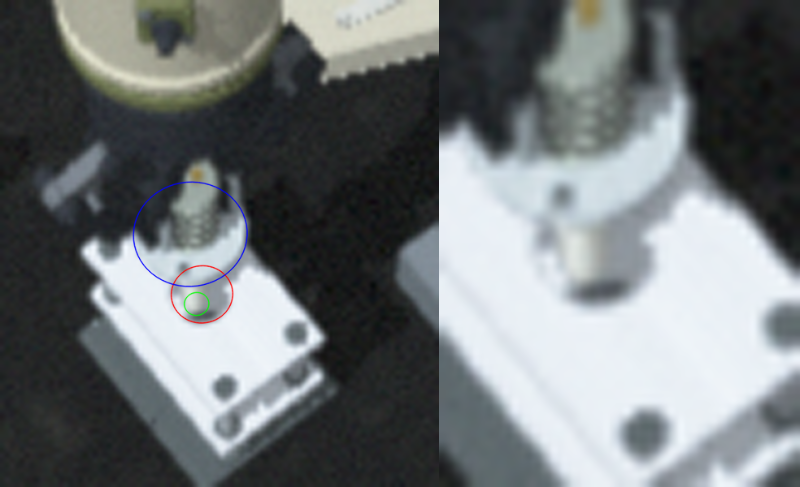

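>>> arm_command(travel=[[-0.2,1.0,0],[-0.1,1.2,0],[-0.1,1.2,0],[0,1.2,0],[0,0.5,0]], rot=[[0,0,0],[0,0,0],[0,0,0],[0,0,0],[0,0,0]], claw=[1,1,1,1,1])

```text
time_s: 8.23
tcp_pos: [0.6183, 0.004, 0.1542]
orientation: [[0.987, 0.002, -0.161], [0.161, 0.0, 0.987], [0.002, -1.0, 0.0]]
ft_force: [-1.1, 0.7, -0.4]
opening: 0.0269
```

```bash
python3 -c "
from look import *
look(6)"
```

```text
t 8.2833 p [0.6179 0.0039 0.1536] rot total [-0.01 -0.74  0.06] op 0.0267 f [-0.5 -0.4 -2.1]
travel [[0.03, 0.45, -0.01], [0.03, 0.45, -0.01], [0.03, 0.45, -0.01], [0.03, 0.45, -0.01], [0.03, 0.45, -0.01]]
rot [[0.0, -0.15, 0.01], [0.0, -0.15, 0.01], [0.0, -0.15, 0.01], [0.0, -0.15, 0.01], [0.0, -0.15, 0.01]]
tip [0.61803379 0.00396323 0.03757329]
```

View pics/m6.png

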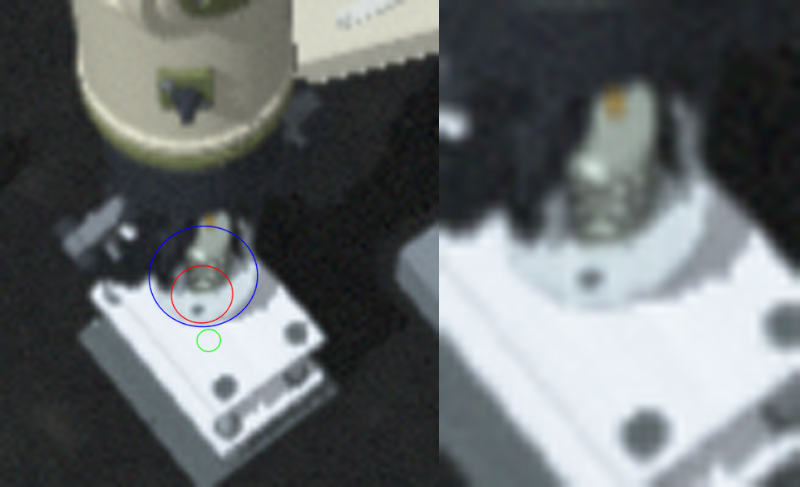

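>>> arm_command(travel=[[0,0.5,0],[0,0.5,0],[0,0.4,0],[0,0.2,0],[0,0,0]], rot=[[0,0,0],[0,0,0],[0,0,0],[0,0,0],[0,0,0]], claw=[1,1,1,1,1])

```text
time_s: 8.7
tcp_pos: [0.6182, 0.004, 0.1363]
orientation: [[0.987, 0.002, -0.161], [0.161, 0.001, 0.987], [0.002, -1.0, 0.0]]
ft_force: [0.3, 0.0, -0.4]
opening: 0.0267
```

>>> arm_command(travel=[[0,0.2,0],[0,0.2,0],[0,0.1,0]], rot=[[0,0,0],[0,0,0],[0,0,0]], claw=[1,1,1])

```text
time_s: 8.95
tcp_pos: [0.6189, 0.0041, 0.132]
orientation: [[0.987, 0.004, -0.161], [0.161, 0.001, 0.987], [0.004, -1.0, -0.0]]
ft_force: [-0.1, -0.1, 0.0]
opening: 0.0272
```

>>> arm_command(travel=[[0,0.1,0],[0,0.1,0],[0,0,0]], rot=[[0,0,0],[0,0,0],[0,0,0]], claw=[1,1,1])

```text
time_s: 9.2
tcp_pos: [0.6193, 0.0041, 0.1311]
orientation: [[0.987, 0.005, -0.161], [0.161, 0.0, 0.987], [0.005, -1.0, -0.001]]
ft_force: [-0.6, 1.2, -0.5]
opening: 0.0267
```

>>> arm_command(travel=[[0,0.1,0],[0,0.1,0],[0,0,0]], rot=[[0,0,0],[0,0,0],[0,0,0]], claw=[1,1,1])

```text
time_s: 9.45
tcp_pos: [0.6197, 0.0041, 0.1312]
orientation: [[0.987, 0.007, -0.16], [0.16, -0.0, 0.987], [0.007, -1.0, -0.001]]
ft_force: [-0.3, 0.1, -0.5]
opening: 0.0268
```

```bash
python3 -c "
from look import *
look(7)"
```

```text
t 9.5 p [0.6199 0.0041 0.1311] rot total [ 0.09 -0.76  0.4 ] op 0.027 f [ 0.7 -0.8 -0.6]
travel [[-0.01, 0.0, -0.01], [-0.01, 0.0, -0.01], [-0.01, 0.0, -0.01], [-0.01, 0.0, -0.01], [-0.01, 0.0, -0.01]]
rot [[0.02, -0.15, 0.08], [0.02, -0.15, 0.08], [0.02, -0.15, 0.08], [0.02, -0.15, 0.08], [0.02, -0.15, 0.08]]
tip [0.62069164 0.00407367 0.01510515]
```

View pics/m7.png

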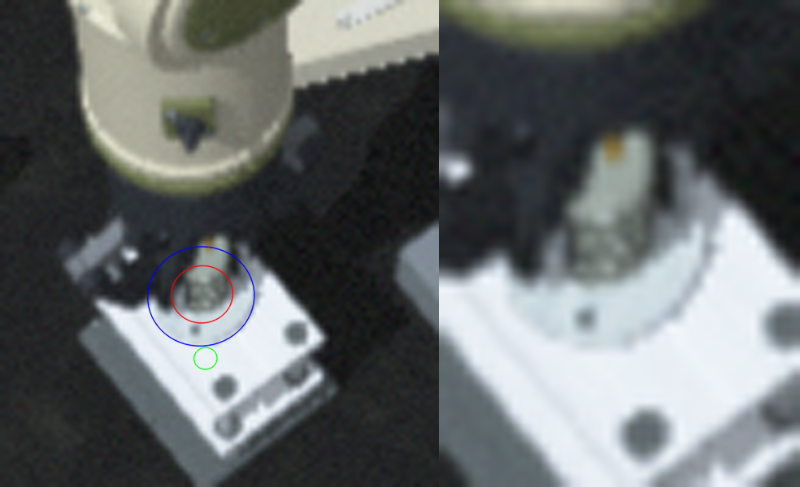

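>>> arm_command(travel=[[0,0.2,0],[0,0.2,0]], rot=[[0,0,0],[0,0,0]], claw=[1,1])

```text
time_s: 9.67
tcp_pos: [0.6203, 0.004, 0.1307]
orientation: [[0.987, 0.009, -0.16], [0.16, -0.002, 0.987], [0.009, -1.0, -0.003]]
ft_force: [-10.6, -1.8, 23.9]
opening: 0.0266
```

>>> arm_command(travel=[[0,-0.05,0],[0,0,0],[0,0,0],[0,0,0],[0,0,0]], rot=[[0,0,0],[0,0,0],[0,0,0],[0,0,0],[0,0,0]], claw=[1,0.55,0.3,0,0])

```text
time_s: 10.08
tcp_pos: [0.6206, 0.0041, 0.1315]
orientation: [[0.987, 0.01, -0.16], [0.16, -0.002, 0.987], [0.01, -1.0, -0.003]]
ft_force: [0.3, 0.8, -0.7]
opening: 0.0732
```

```bash
python3 -c "
from look import *
look(8)"
```

```text
t 10.1333 p [0.6206 0.004  0.1314] rot total [ 0.19 -0.79  0.56] op 0.0797 f [-0.5  0.2 -0.3]
travel [[-0.03, 0.01, -0.01], [-0.03, 0.01, -0.01], [-0.03, 0.01, -0.01], [-0.03, 0.01, -0.01], [-0.03, 0.01, -0.01]]
rot [[0.04, -0.16, 0.11], [0.04, -0.16, 0.11], [0.04, -0.16, 0.11], [0.04, -0.16, 0.11], [0.04, -0.16, 0.11]]
tip [0.62178004 0.00382804 0.01537286]
```

View pics/m8.png

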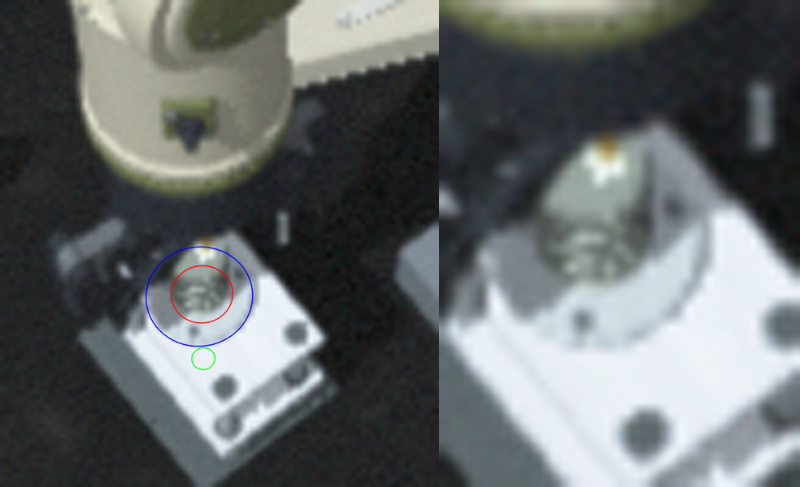

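Fingers are clear and the probe is standing with its flange on the plate (side ≈ (233,241)). Retreat straight up.

>>> arm_command(travel=[[0,0,0],[0,-1,0],[0,-2,0],[0,-2.5,0],[0,-3,0]], rot=[[0,0,0],[0,0,0],[0,0,0],[0,0,0],[0,0,0]], claw=[0,0,0,0,0])

```text
time_s: 10.55
tcp_pos: [0.6157, 0.0034, 0.212]
orientation: [[0.987, -0.005, -0.161], [0.161, -0.001, 0.987], [-0.005, -1.0, -0.0]]
ft_force: [0.8, 1.0, -1.0]
opening: 0.0857
```

>>> arm_command(travel=[[0,-3,0],[0,-2,0],[0,-1,0],[0,0,0],[0,0,0]], rot=[[0,0,0],[0,0,0],[0,0,0],[0,0,0],[0,0,0]], claw=[0,0,0,0,0])

```text
time_s: 10.97
tcp_pos: [0.6177, 0.0045, 0.2845]
orientation: [[0.987, 0.007, -0.161], [0.161, -0.0, 0.987], [0.006, -1.0, -0.001]]
ft_force: [1.0, -0.1, -1.0]
opening: 0.0855
```

```bash
python3 - <<'E'
from plan import *
from ov import *
save('side','side9.png');save('top','top9.png')
for q in ('long_probe_grip','short_probe_grip'): print(q,[(np.round(r['position'],1),round(r['conf'],2)) for r in finder.mark_of(q,'side')])
U=[.6193,.0035];S=[.4597,.1159]
print(proj('side',[*U,.134]),robot.state()['ft_force'],robot.state()['tcp_pos'])
g=(0,0,255)
a=overlay('side','pics/side9.png','',[(U,.158,.014,g),(U,.1,.026,g),(U,.106,.026,g),(S,.116,.014,(0,160,0)),(S,.058,.026,(0,160,0))],(205,190,345,295),5.7)
cv2.imwrite('pics/m9.png',a)
E
```

```text
long_probe_grip [(array([332.4, 208.8]), 0.9), (array([240.3, 245.9]), 0.73)]
short_probe_grip [(array([321.8, 265.4]), 0.59)]
[np.float64(240.34610015216452), np.float64(244.22588092009408)] [ 0.21766632  0.3544257  -0.45755331] [0.61691249 0.00425461 0.28249835]
```

View pics/m9.png

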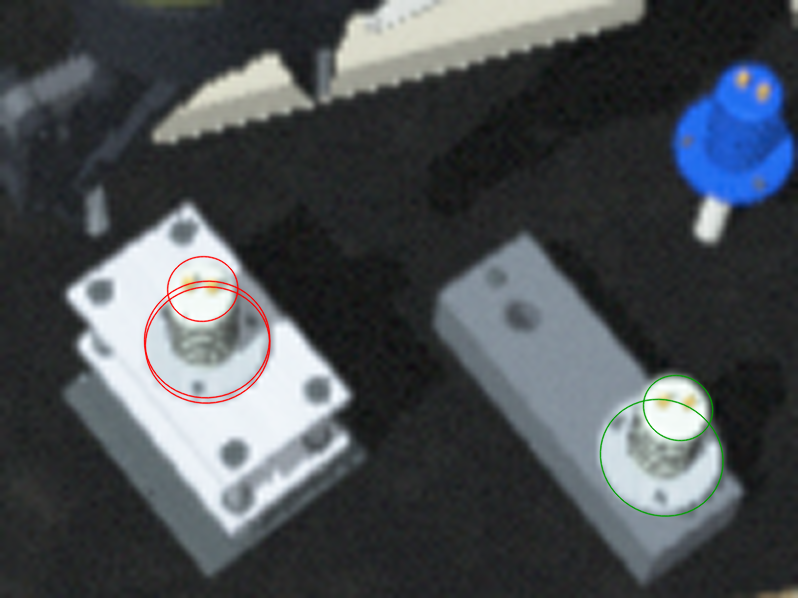

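The picture matches the seated model: the grip is at (240,245), against a predicted (240,244). The probe stands upright, the short probe is unmoved at (322,265), and the gripper is clear.

```bash
python3 -c "
from plant import robot
print(robot.sign_off())"
```

```text
the job is handed in; nothing more can be done
None
```

The long probe is now in the guide stand, and I handed the job in at about 11 s of robot time; the hand-in gives no verdict.

- **What I did:** I gripped the taller white probe by its grip and lifted it straight out of the block. I lowered it in the grip through both holes until the flange met the upper plate. Contact showed as about 24 N on the wrist with the downward motion stopping. I then eased off, opened the fingers and backed straight up.
- **Long probe, last check:** In the side picture the grip is at (240, 246), against (240.3, 244.2) predicted for a seated probe. The modelled grip top and flange outlines fit the picture, so it stands upright.
- **Short probe, last check:** It was found at (322, 265), within about 1 pixel of where it started, so it did not move.
- **Robot, last check:** The gripper is open and about 15 cm above where it let go. The wrist force is around zero.
- **Less certain:** The arm hid the stand from the top camera during the insertion, so those checks rest on the side camera and arm readings. The sheath tip inside the stand cannot be seen. Its depth, about 15 mm above the worktop and 30 mm below the lower hole, is worked out from the gripper height. The networks also reported the blue look-alikes as the long probe, and I ignored those.

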